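Shift the kneader's gearbox from second to third

TASK

The laboratory kneader's gear lever was left in second, the near left slot of its H-shaped gate as you face the machine from the robot's side, not always pushed right home there. With the fingertips or the outside of the fingers, push the lever forward to neutral, across to the right and then forward until it is fully home in third, the far right slot, without running it into first (far left) or fourth (near right). Only push it: do not take the lever between the fingers; leave the loose things standing on and around the machine where they are, and finish with the hand clear of everything.

Things in the scene. Friction and masses are not known exactly. Their poses are not given: they have to be found in the camera images.
- kneader: bench kneader, fixed: blue motor left, grey gearbox with gate and lever in the middle, steel trough right, 760 mm wide. Origin at bench height under the lever's pivot (hidden, 30 mm up); x forward (away from the robot), y left, z up. Gearbox cover 284 mm square about z, top at 130 mm. Motor and trough begin 130 mm left and right of the lever, up to 203 mm high; lid handle 233 mm.
- gate_centre (a point): centre of the H gate, on the top face of its steel plate (124 mm front to back, 116 mm wide), 140 mm above the bench. Slots are 14 mm wide; left and right slot centre lines lie 16.5 mm either side of this point, their ends 31 mm ahead and behind. The tongues between them have round ends. One to four pips at the slot ends: first far left, second near left, third far right, fourth near right.
- knob (a point): centre of the round black gear knob, on the lever's axis 210 mm above the pivot (240 mm above the bench upright); z runs up the lever. 36 mm across at the centre, narrower above and below, from 24 mm below to 22 mm above the centre; under it the bare 10 mm rod. Travels 50 mm forward or back of neutral and 66 mm from left to right slots.
- lever_across (a joint): sideways tilt of the lever, rad: 0 midway, growing to the right (the kneader's -y). Left slots at -0.157, right slots at +0.157, with 0.019 of play each way; stops at -0.176 and +0.176. Stays where it is left; about 3 N at the knob moves it.
- lever_fore (a joint): fore and aft tilt of the lever, rad: 0 in neutral, growing forward (the kneader's +x); stops, home in gear, at +0.236 (first, third) and -0.236 (second, fourth). It passes between the tongues only within 0.02 of 0, and their round ends guide it there when pushed across a little off. No catch at neutral; stays where it is left; about 4 N at the knob moves it.
- clamp_ring: a steel clamp ring, 54 mm across, 16 mm high, lying on the gearbox cover. Not part of the job; origin at its underside
- sample_jar: a small glass jar with a white cap, 38 mm across, 52 mm high, on the gearbox cover. Not part of the job; origin at its underside
- hose_fitting: a brass hose fitting, 26 mm across, 40 mm high, on the gearbox cover. Not part of the job; origin at its underside
- spanner: a 130 mm steel spanner lying on the gearbox cover. Not part of the job; origin at its underside
- dish: a steel dish, 90 mm across, 35 mm high, on the lid of the trough. Not part of the job; origin at its underside
- beaker: a glass beaker, 70 mm across, 95 mm high, on the bench beyond the machine. Not part of the job; origin at its underside
- reagent_bottle: an amber bottle, 64 mm across, 150 mm high, on the bench beyond the machine. Not part of the job; origin at its underside

How it is judged:
On the way, in this order (a step that is already met when the one before it is completed fails the run):
1. the lever is across on the right, still in neutral (value of joint lever_across above 0.11 rad and value of joint lever_fore between -0.1 and 0.12 rad), for 0.03 s.
2. the lever is home in third (value of joint lever_across above 0.125 rad and value of joint lever_fore above 0.205 rad), for 0.1 s.
At the end, for the whole second after the job is handed in: the lever rests in third: fore and aft tilt above 0.205 rad (within about 6 mm of its stop at the knob), sideways tilt above 0.125 rad, not moving (under 0.02 rad/s), and every loose thing within 20 mm of where it stood (all of step 2 and velocity of joint lever_across between -0.02 and 0.02 rad/s and velocity of joint lever_fore between -0.02 and 0.02 rad/s and distance of each of clamp_ring, sample_jar, hose_fitting, spanner, dish, beaker, reagent_bottle from where it was at the start of the episode below 0.02 m); the robot touches nothing.
It fails at once if the lever is run into first: more than 0.16 rad forward of neutral on the left side (value of joint lever_across below 0 rad and value of joint lever_fore above 0.16 rad).
It fails at once if the lever is run into fourth: more than 0.16 rad back of neutral on the right side (value of joint lever_across above 0.05 rad and value of joint lever_fore below -0.16 rad).
It fails at once if the lever is taken between the fingers: the grasp point comes within 9 mm of the lever's axis, between the gate and the top of the knob (x of the grasp point in the frame of knob between -0.009 and 0.009 m and y of the grasp point in the frame of knob between -0.009 and 0.009 m and z of the grasp point in the frame of knob between -0.1 and 0.022 m).
It fails at once if a loose thing is lifted, carried or pushed more than 20 mm from where it stood (distance of any of clamp_ring, sample_jar, hose_fitting, spanner, dish, beaker, reagent_bottle from where it was at the start of the episode above 0.02 m).
It also fails if it takes over 51 s, if anything falls off the work surface, if the arm or the gripper's body presses on something with over 40 N, if the wrist force passes 120 N, or if a joint passes its speed limit or range.

ROBOT

A 6-joint arm with a two-finger parallel gripper is mounted at the origin on the work surface. World frame = base frame: x ahead of the robot, y to its left, z up, the work surface at z = 0. Lengths are in m, angles in rad, forces in N, time in s.
With the tool pointing down it reaches from about 0.3 to 0.775 m from the base axis. Payload 14.6 kg.
Tool frame: the origin (TCP) lies between the finger pads; the fingertips stand 19 mm ahead of it and the grasp point (between the pads) is the TCP (ctrl.finger_overhang is the distance from the TCP to the fingertips, in m); z points along the fingers, y is the direction in which the jaws open and shut (so a half turn about z gives the same grasp; the last joint's range is limited). The gripper opens to 94 mm and grips with 3 to 60 N. Pads are 16 mm wide; open, the fingers measure 119 mm over their backs; the gripper's body (75 mm by 177 mm) begins 78 mm behind the grasp point.
Start: joints at [1.098, 0.3, 1.521, -0, 1.321, -0.067], TCP at [0.217, 0.505, 0.224] pointing down, gripper open.
Joint ranges: [-3.03, 3.03], [-0.79, 2.21], [0.23, 2.52], [-1.04, 4.18], [0, 3.07], [-2.55, 2.55]. Speed limits (rad/s): [2.22, 2.22, 2.57, 3.14, 3.14, 3.14].

INTERFACE

Orientations are given as [roll, pitch, yaw] about the fixed x, y, z axes, in that order (R = Rz(yaw) Ry(pitch) Rx(roll)).
In Python, from station import ctrl gives the robot as it stands.
- The arm moves only by the tool send_rows, never from a script. Its argument "series" is a list of rows, each a list of 7 numbers: the turn, a rotation vector about the tool's x, y, z in degrees, then the shift along the tool's x, y, z in m, then the gripper's target within -1 to 1 (fully open at 1, half-way at 0, shut at -1). A call has 1 to 8 rows; each row is the pose to reach, as a shift and turn from the pose commanded when the call began, along the tool's axes at that moment; what a row does not reach only later rows make up. A row lasts 1/10 s, in which the tool goes at most 50 mm and 8.59 degrees, less where a joint would pass 70% of its speed; a pose out of reach is approached as far as the arm can. A call with a gripper value outside its range is refused whole. The fingers move at their own pace and stop on an object; "force" is the grip in N (left out, the last holds). Time passes only in rows, so rows that repeat a pose let the fingers close. It gives the time, the measured TCP pose, the force and the opening at its end, in the units of the state.
- ctrl.get_obs(): the state, without advancing time (a new reading comes with each control period).
- ctrl.camera(name): name is "scene" or "top" or "wrist"; returns a dict with "pixels" (480x640x3 uint8, red, green, blue), "z_map" (480x640 float32, m along the optical axis (not along the pixel's ray), 0 where there is no reading), "fov_y" (degrees; the focal length in pixels is half the picture's height over the tangent of half this angle, whatever the lens; pixels are square), "cx", "cy" (the principal point, pixels), "R" (3x3) and "t" (3): a world point X has camera coordinates R X + t. Camera axes: x right, y down, z forward; pixel columns grow to the right and rows downward; lengths in m; the calibration is good to about 2 mm. A picture is of the moment at which its call begins.
- ctrl.hand_in(): hands the job in, once; it reports no verdict.
The state is a dict: "time_s": time; "qpos": joint angles; "joint_vel": joint speeds; "tau": joint torques, N m; "ee_pos": TCP position; "eef_rot": TCP orientation; "force": force on the tool from outside, world axes, zero at the start; "moment": the same for the moment, N m; "grip_width": finger opening in m.
Only numpy, scipy, OpenCV 4.12 (cv2) and the standard library are available. Lean on these libraries where they do the work, as an engineer would, in place of code of your own. Each camera call takes 0.05 s, during which the arm holds its last target.

## Working session

There is one attempt and no reset: what is moved stays moved. The work goes in short steps, Python scripts to look and compute and a tool call to move; the robot and the scene stay as the last step left them, time stands still between calls to the robot, and variables do not carry over. Pictures are saved under pics/ and viewed, and the job is handed in when it is done.

Besides the shell and the picture viewer there is one more tool, called after "Emit:" in YAML: its name, and indented under it one key for each argument. send_rows: Moves the arm, as the interface text tells. Its arguments: {"type":"object","properties":{"series":{"type":"array"},"force":{"type":"number"}},"required":["series"]}

```bash
ls; mkdir -p pics; python3 - <<'E'
from station import ctrl
import cv2,numpy as np
print(ctrl.get_obs())
for n in ["scene","top","wrist"]:
    c=ctrl.camera(n)
    cv2.imwrite(f"pics/{n}0.png",c["pixels"][:,:,::-1]); np.savez(f"pics/{n}0.npz",**c)
    print(n,c["fov_y"],c["cx"],c["cy"],c["R"].round(3).tolist(),c["t"])
E
```

```text
pics
{'time_s': 0.0, 'qpos': array([ 1.09840362e+00,  3.00474735e-01,  1.52159175e+00, -5.03059023e-06,
        1.32070197e+00, -6.66151640e-02]), 'joint_vel': array([-1.82115546e-03,  4.15939437e-05, -3.12107382e-04, -9.24372764e-04,
        1.09870004e-03, -2.54856279e-04]), 'tau': array([ 2.42808646e-04, -5.31811774e+01, -3.52723396e+01,  7.07935542e-02,
        2.46351818e-02, -1.27419321e-04]), 'ee_pos': array([0.21700259, 0.50511315, 0.22387981]), 'eef_rot': array([-3.14041913e+00, -7.34065613e-05,  2.73581632e+00]), 'force': array([-0.84718773, -0.3446248 ,  0.45366818]), 'moment': array([ 0.01596629, -0.01503297,  0.01397882]), 'grip_width': 0.0941320363918083}
scene 43.966973620780934 318.30456783371545 249.23976980014896 [[-0.739, 0.674, -0.004], [0.479, 0.521, -0.706], [-0.473, -0.524, -0.708]] [ 0.47293249 -0.19699874  1.65971127]
top 56.825400185941405 316.29782092451103 230.92553923107377 [[-0.004, -1.0, 0.001], [-0.995, 0.004, -0.096], [0.096, -0.001, -0.995]] [0.03313642 0.63334529 1.0550745 ]
wrist 60.51254163592602 314.64492090401984 243.90991307603016 [[0.394, 0.919, -0.001], [0.891, -0.382, 0.246], [0.226, -0.098, -0.969]] [-0.54914318 -0.02575062  0.39059916]
```

View pics/scene0.png

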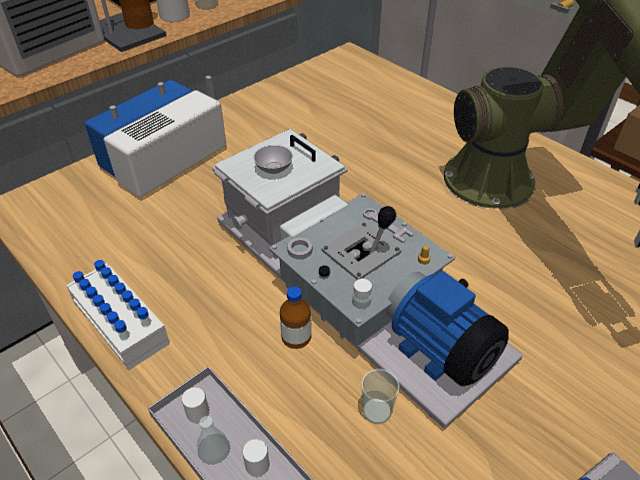

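View pics/top0.png

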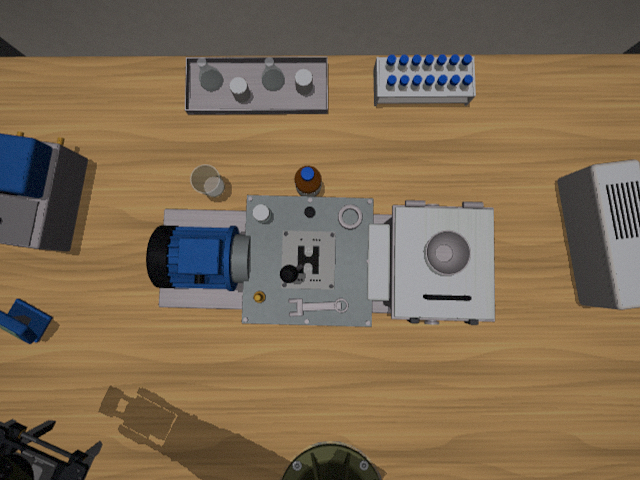

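View pics/wrist0.png

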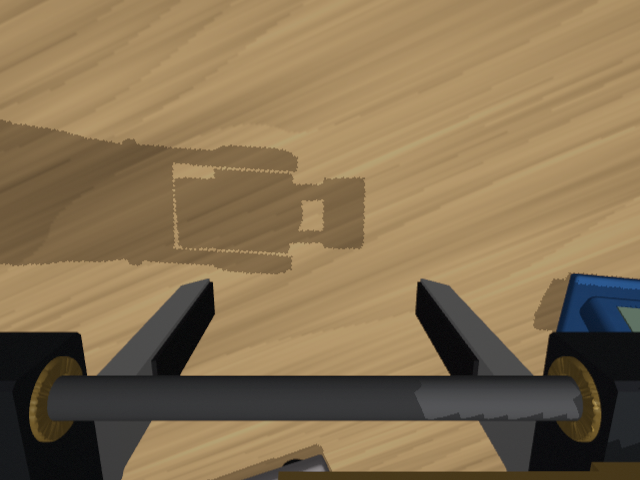

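The scene view shows the knob at about (388,216). In the top view the knob is at (290,273) and the gate plate is centred near (308,260). The jar, ring, spanner and fitting stand on the cover around it. Next I'll measure the gate, the machine's yaw and the knob.

```bash
cat > h.py <<'E'
import numpy as np,cv2
def load(n): return np.load(f"pics/{n}.npz")
def f(c): return 240/np.tan(np.radians(float(c["fov_y"]))/2)
def ray(c,u,v):
    d=np.array([(u-c["cx"])/f(c),(v-c["cy"])/f(c),1.]); R=c["R"]; return -R.T@c["t"],R.T@d
def onz(c,u,v,z):
    o,d=ray(c,u,v); return o+d*(z-o[2])/d[2]
def cloud(c):
    z=c["z_map"]; v,u=np.mgrid[:480,:640]
    P=np.stack([(u-c["cx"])/f(c)*z,(v-c["cy"])/f(c)*z,z],-1)
    return (P-c["t"])@c["R"]
def tri(c1,p1,c2,p2):
    o1,d1=ray(c1,*p1);o2,d2=ray(c2,*p2)
    s=np.linalg.lstsq(np.stack([d1,-d2],1),o2-o1,rcond=None)[0]
    a,b=o1+s[0]*d1,o2+s[1]*d2; return (a+b)/2,np.linalg.norm(a-b)
E
python3 - <<'E'
from h import *
t=load("top0");s=load("scene0")
P=cloud(t)
im=t["pixels"][:,:,::-1].copy()
cv2.imwrite("pics/topz.png",cv2.resize(im[190:340,230:390],None,fx=5,fy=4,interpolation=cv2.INTER_CUBIC)[:600])
cv2.imwrite("pics/topz.png",cv2.resize(im[190:340,230:390],None,fx=4,fy=4,interpolation=cv2.INTER_CUBIC))
ims=s["pixels"][:,:,::-1]
cv2.imwrite("pics/scz.png",cv2.resize(ims[180:340,260:460],None,fx=4,fy=3.75,interpolation=cv2.INTER_CUBIC)[:600])
# cover mask
m=((P[...,2]>.12)&(P[...,2]<.15)).astype(np.uint8)
n,l,st,ce=cv2.connectedComponentsWithStats(m)
k=l[250,260]; print(st[k],ce[k])
q=(l==k)&True
cs,_=cv2.findContours(q.astype(np.uint8),cv2.RETR_EXTERNAL,cv2.CHAIN_APPROX_NONE)
r=cv2.minAreaRect(max(cs,key=cv2.contourArea));print(r)
for b in cv2.boxPoints(r): print(b,onz(t,*b,.13))
for n,c in(("top",t),("scene",s)):
    Q=cloud(c); g=c["pixels"].max(-1)
    k=(Q[...,2]>.205)&(Q[...,2]<.29)&(g<60)&(abs(Q[...,1])<.2)&(Q[...,0]>.3)&(Q[...,0]<.75)
    nn,l,st,ce=cv2.connectedComponentsWithStats(k.astype(np.uint8))
    for i in range(1,nn):
        if st[i,4]>50: print(n,st[i],ce[i],np.median(Q[l==i],0),Q[l==i].min(0),Q[l==i].max(0))
E
```

```text
[  152   195   240   132 18482] [307.75987447 260.67054431]
((272.234619140625, 259.0851135253906), (239.1803436279297, 128.69229125976562), 1.5074357986450195)
[150.99312 320.26297] [0.42992947 0.39146491 0.13      ]
[154.37856 191.6152 ] [0.71388538 0.392785   0.13      ]
[393.47614 197.90726] [ 0.69738175 -0.14246689  0.13      ]
[390.0907  326.55502] [ 0.41413656 -0.12915068  0.13      ]
top [280 265  19  18 262] [288.7519084  273.41221374] [0.53086826 0.08357692 0.25524782] [0.51354853 0.0666785  0.24023969] [0.54637722 0.1014642  0.26200562]
scene [378 206  18  23 304] [385.89802632 216.76315789] [0.5405542  0.09104458 0.2484253 ] [0.51664148 0.07167047 0.21300538] [0.55006865 0.10477473 0.26119712]
```

View pics/topz.png

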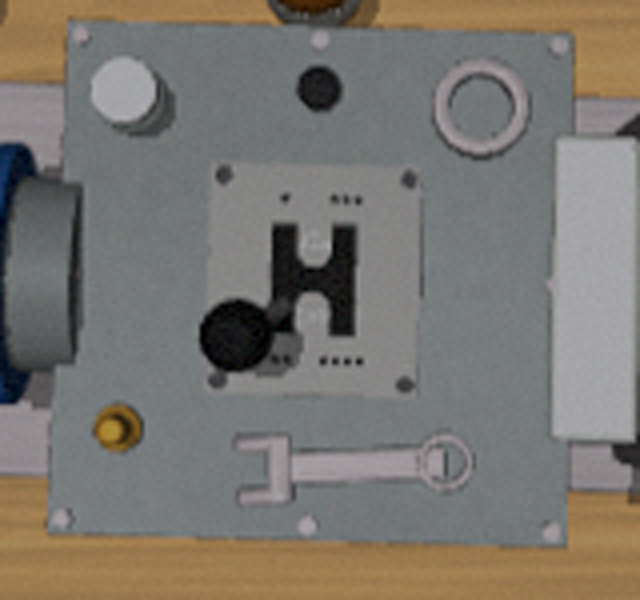

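View pics/scz.png

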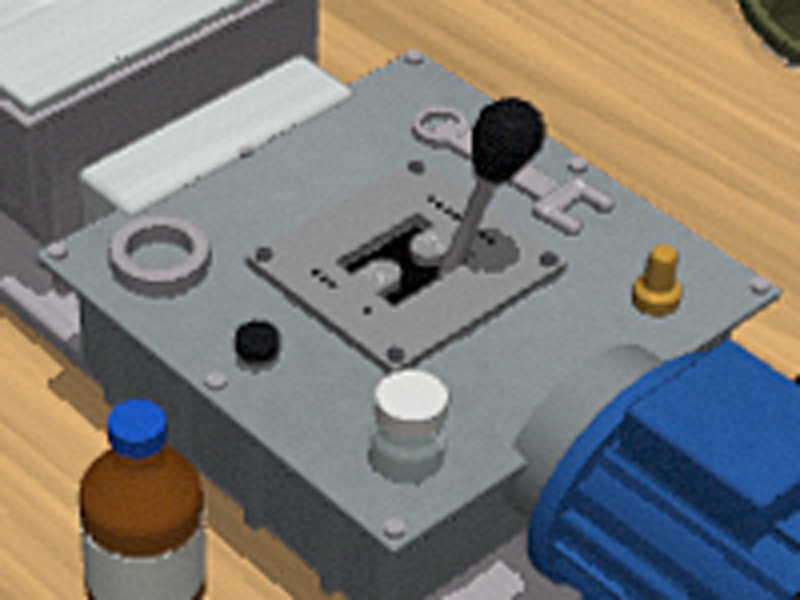

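The zoomed top view shows the plate screws at zoom pixels (224,175), (409,180), (218,380) and (405,385). The cover bolts are at (80,35), (560,46), (62,518) and (551,532), and the knob is at (237,335), left and near.

```bash
python3 - <<'E'
from h import *
t=load("top0");s=load("scene0")
px=lambda a:(230+(a[0]+.5)/4-.5,190+(a[1]+.5)/4-.5)
def fit(ps,z):
    Q=[onz(t,*px(p),z) for p in ps]; c=np.mean(Q,0)
    fwd=(Q[0]+Q[1]-Q[2]-Q[3]); left=(Q[0]+Q[2]-Q[1]-Q[3])
    print(c.round(4),"yaw",np.arctan2(fwd[1],fwd[0]),np.arctan2(-left[0],left[1]),np.linalg.norm(fwd)/2,np.linalg.norm(left)/2)
fit([(224,175),(409,180),(218,380),(405,385)],.1405)
fit([(80,35),(560,46),(62,518),(551,532)],.131)
# H slot: corners
fit([(272,224),(356,224),(270,335),(355,336)],.14)
# check in scene with screws
sx=lambda a:(260+(a[0]+.5)/4-.5,180+(a[1]+.5)/3.75-.5)
Q=[onz(s,*sx(p),.1405) for p in [(396,355),(264,255),(549,260),(417,167)]]
print(np.mean(Q,0))
g,e=tri(t,px((237,335)),s,sx((508,138)));print("knob",g,e)
def loc(p,c,y): 
    d=p[:2]-c[:2]; return np.cos(y)*d[0]+np.sin(y)*d[1],-np.sin(y)*d[0]+np.cos(y)*d[1]
for n,p,z in [("jar",(124,90),.18),("brass",(117,428),.16),("ring",(481,107),.146),("capL",(320,88),.14)]: print(n,onz(t,*px(p),z))
for p in [(237,463),(237,500),(290,437),(445,437)]: print("spanner",onz(t,*px(p),.137))
E
```

```text
[0.5603 0.0487 0.1405] yaw -0.02699090369833071 -0.031139523701401436 0.11177072941112128 0.10158434861057092
[0.5605 0.0492 0.131 ] yaw -0.030467867971695324 -0.029984782020163865 0.2667271956971108 0.2671665109803972
[0.5602 0.0491 0.14  ] yaw -0.016009763309801344 -0.010178204573148698 0.060812519295213384 0.04615632093167778
[0.5598334 0.0493695 0.1405   ]
knob [0.53008276 0.08494723 0.23708245] 0.0004101494688488329
jar [0.65956062 0.14824778 0.18      ]
brass [0.48142404 0.15307496 0.16      ]
ring [ 0.65408689 -0.04318042  0.146     ]
capL [0.66580515 0.04509679 0.14      ]
spanner [0.46116636 0.09076112 0.137     ]
spanner [0.44135894 0.09072965 0.137     ]
spanner [0.47500594 0.06198981 0.137     ]
spanner [ 0.47463745 -0.02222537  0.137     ]
```

Emit:
send_rows:
  series:
    - [0,0,-8,0,0,-0.05,-1]
    - [0,0,-16,0,0,-0.1,-1]
    - [0,0,-21.5,0,0,-0.14,-1]
    - [0,0,-21.5,0,0,-0.14,-1]
    - [0,0,-21.5,0,0,-0.14,-1]
  force: 20

```text
time_s: 0.65
ee_pos: [0.2171, 0.5054, 0.3644]
eef_rot: [3.141, 0.0, 3.11]
force: [-0.5, -0.0, -0.3]
grip_width: 0.0574
```

```bash
cat >> h.py <<'E'
from scipy.spatial.transform import Rotation as Ro
G=np.array([.5602,.0491]);Y=-.030
def state(o): 
    R=Ro.from_euler("xyz",o["eef_rot"]); p=o["ee_pos"]; d=p[:2]-G
    l=(np.cos(Y)*d[0]+np.sin(Y)*d[1],-np.sin(Y)*d[0]+np.cos(Y)*d[1])
    print("t",o["time_s"],"local",np.round(l,4),"z",p[2].round(4),"yawerr deg",np.degrees((o["eef_rot"][2]-np.pi-Y+np.pi)%(2*np.pi)-np.pi).round(2),"F",o["force"].round(1),"w",o["grip_width"])
    return R,p,l
def to(o,lx,ly,z):
    R,p,l=state(o); w=np.array([G[0]+np.cos(Y)*lx-np.sin(Y)*ly,G[1]+np.sin(Y)*lx+np.cos(Y)*ly,z])
    print("tool shift",R.inv().apply(w-p).round(4))
E
python3 - <<'E'
from h import *
from station import ctrl
to(ctrl.get_obs(),-.085,.034,.37)
E
```

```text
t 0.65 local [-0.3566  0.4458] z 0.3644 yawerr deg -0.08 F [-0.5 -0.  -0.3] w 0.057416229081005646
tool shift [-0.2722 -0.4114 -0.0057]
```

Emit:
send_rows:
  series:
    - [0,0,0,-0.025,-0.038,0,-1]
    - [0,0,0,-0.05,-0.076,0,-1]
    - [0,0,0,-0.075,-0.114,0,-1]
    - [0,0,0,-0.1,-0.152,0,-1]
    - [0,0,0,-0.125,-0.19,0,-1]
    - [0,0,0,-0.15,-0.228,0,-1]
    - [0,0,0,-0.175,-0.266,0,-1]
    - [0,0,0,-0.2,-0.304,0,-1]

```text
time_s: 1.45
ee_pos: [0.408, 0.1935, 0.3628]
eef_rot: [-3.141, -0.002, 3.11]
force: [1.4, 0.6, 0.8]
grip_width: 0.0004
```

Emit:
send_rows:
  series:
    - [0,0,0,-0.025,-0.038,0,-1]
    - [0,0,0,-0.05,-0.076,0,-1]
    - [0,0,0,-0.07,-0.108,0,-1]
    - [0,0,0,-0.07,-0.108,0,-1]
    - [0,0,0,-0.07,-0.108,0,-1]

```text
time_s: 1.95
ee_pos: [0.4743, 0.0849, 0.3629]
eef_rot: [-3.141, -0.003, 3.109]
force: [-0.3, 0.2, 0.0]
grip_width: 0.0006
```

```bash
python3 - <<'E'
from h import *
from station import ctrl
to(ctrl.get_obs(),-.085,.034,.247)
c=ctrl.camera("wrist");cv2.imwrite("pics/w1.png",c["pixels"][:,:,::-1])
E
```

```text
t 1.95 local [-0.087   0.0332] z 0.3629 yawerr deg -0.16 F [-0.3  0.2  0. ] w 0.000615858649610623
tool shift [-0.0023  0.0009  0.1159]
```

View pics/w1.png

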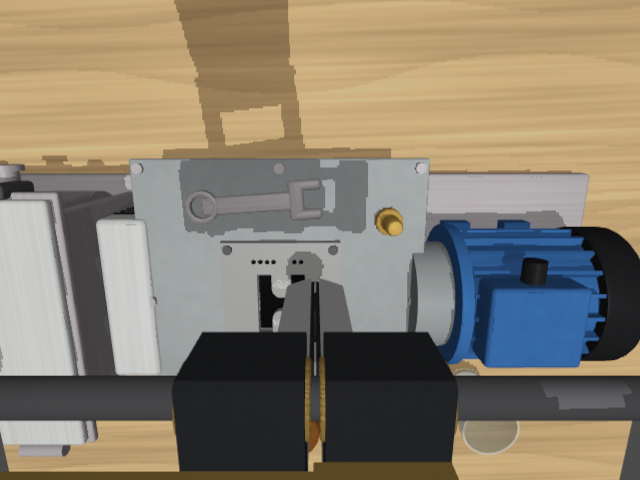

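The wrist view is turned round, so near is at the top. The closed fingers are at (315,290) in front of the second-gear slot, with the spanner and brass fitting clear. I'll descend behind the knob.

Emit:
send_rows:
  series:
    - [0,0,0,0,0,0.04,-1]
    - [0,0,0,0,0,0.08,-1]
    - [0,0,0,0,0.001,0.116,-1]
    - [0,0,0,0,0.001,0.116,-1]
    - [0,0,0,0,0.001,0.116,-1]

```text
time_s: 2.5
ee_pos: [0.4743, 0.0871, 0.2495]
eef_rot: [3.142, 0.0, 3.112]
force: [0.4, -0.7, 0.7]
grip_width: 0.0008
```

```bash
python3 - <<'E'
from h import *
from station import ctrl
to(ctrl.get_obs(),-.027,.034,.247)
c=ctrl.camera("scene");cv2.imwrite("pics/s2.png",cv2.resize(c["pixels"][100:340,260:520,::-1],None,fx=3,fy=2.5))
E
```

```text
t 2.5 local [-0.087   0.0354] z 0.2495 yawerr deg 0.03 F [ 0.4 -0.7  0.7] w 0.0008280572190517345
tool shift [-0.06   -0.0014  0.0025]
```

View pics/s2.png

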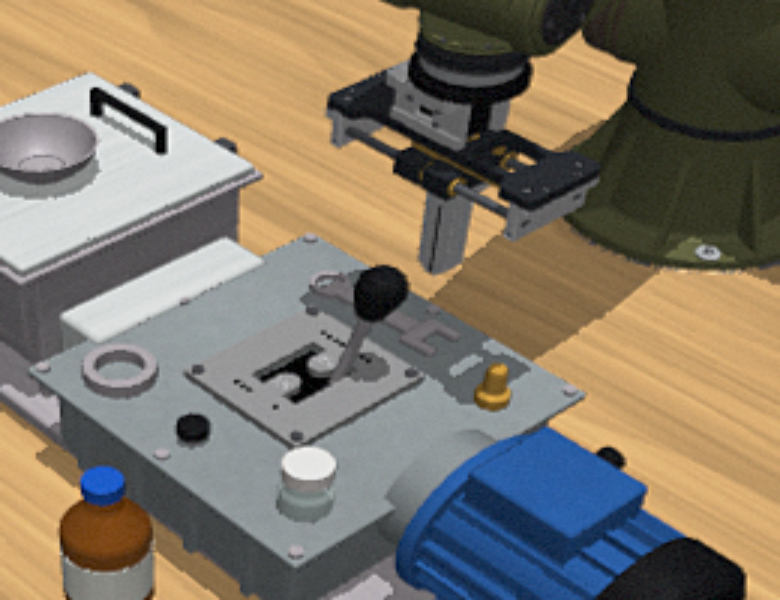

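The finger is at about (440,265), behind and clear of the knob at (382,292). I'll push slowly towards neutral.

Emit:
send_rows:
  series:
    - [0,0,0,-0.012,-0.001,0.002,-1]
    - [0,0,0,-0.022,-0.001,0.002,-1]
    - [0,0,0,-0.03,-0.001,0.002,-1]
    - [0,0,0,-0.036,-0.001,0.002,-1]
    - [0,0,0,-0.042,-0.001,0.002,-1]
    - [0,0,0,-0.047,-0.001,0.002,-1]
    - [0,0,0,-0.052,-0.001,0.002,-1]
    - [0,0,0,-0.052,-0.001,0.002,-1]

```text
time_s: 3.35
ee_pos: [0.5268, 0.0837, 0.2463]
eef_rot: [3.142, -0.0, 3.111]
force: [-2.1, 1.2, 2.9]
grip_width: 0.0005
```

```bash
cat >> h.py <<'E'
def knob(ctrl,name):
    # knob centre from the ray through the blob centroid in both views; tilt from each
    out=[]
    for n in("top","scene"):
        c=ctrl.camera(n); Q=cloud(c); g=c["pixels"].max(-1)
        d=Q[...,:2]-G; lx=np.cos(Y)*d[...,0]+np.sin(Y)*d[...,1]; ly=-np.sin(Y)*d[...,0]+np.cos(Y)*d[...,1]
        k=(Q[...,2]>.205)&(Q[...,2]<.268)&(g<60)&(abs(lx)<.085)&(abs(ly)<.07)
        nn,l,st,ce=cv2.connectedComponentsWithStats(k.astype(np.uint8)); i=1+st[1:,4].argmax()
        o=onz(c,*ce[i],.24)[:2]-G
        print(n,st[i],"knob local (z .24)",round(np.cos(Y)*o[0]+np.sin(Y)*o[1],4),round(-np.sin(Y)*o[0]+np.cos(Y)*o[1],4))
        im=c["pixels"][:,:,::-1]
        cr=im[180:340,220:400] if n=="top" else im[150:310,280:460]
        out.append(cv2.resize(cr,(400,356),interpolation=cv2.INTER_CUBIC))
    cv2.imwrite(f"pics/{name}.png",np.hstack(out))
E
python3 - <<'E'
from h import *
from station import ctrl
to(ctrl.get_obs(),-.027,.034,.247)
knob(ctrl,"k3")
E
```

```text
t 3.35 local [-0.0344  0.0336] z 0.2463 yawerr deg -0.03 F [-2.1  1.2  2.9] w 0.0005385611933361817
tool shift [-0.0074  0.0004 -0.0007]Traceback (most recent call last):
  File "<stdin>", line 4, in <module>
  File "h.py", line 33, in knob
    nn,l,st,ce=cv2.connectedComponentsWithStats(k.astype(np.uint8)); i=1+st[1:,4].argmax()
                                                                         ~~~~~~~~~~~~~~~^^
ValueError: attempt to get argmax of an empty sequence
```

```bash
sed -i 's/    nn,l,st,ce=cv2.connectedComponentsWithStats(k.astype(np.uint8)); i=1/    \n        if not k.any(): print(n,"hidden"); out.append(cv2.resize(c["pixels"][150:310,280:460,::-1] if n=="scene" else c["pixels"][180:340,220:400,::-1],(400,356))); continue\n        nn,l,st,ce=cv2.connectedComponentsWithStats(k.astype(np.uint8)); i=1/' h.py
python3 - <<'E'
from h import *
from station import ctrl
knob(ctrl,"k3")
E
```

```text
top hidden
scene [370 209  19  24 312] knob local (z .24) -0.0074 0.0355
```

View pics/k3.png

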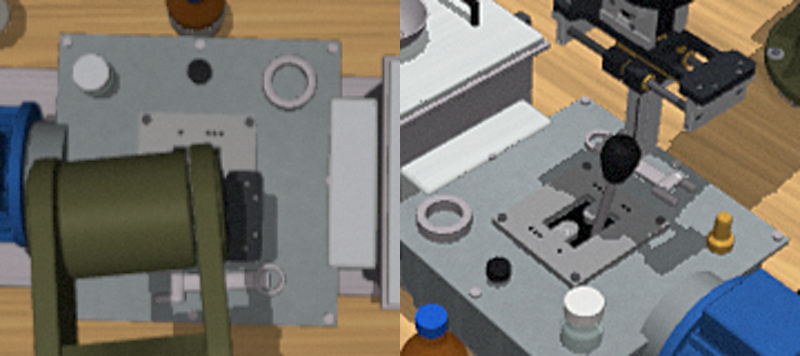

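The scene view puts the knob about 7 to 8 mm short of neutral, which agrees with finger contact (−0.034 + 0.026). I'll push 8 mm more.

Emit:
send_rows:
  series:
    - [0,0,0,-0.003,0,0,-1]
    - [0,0,0,-0.006,0,0,-1]
    - [0,0,0,-0.008,0,0,-1]
    - [0,0,0,-0.008,0,0,-1]

```text
time_s: 3.9
ee_pos: [0.5346, 0.0834, 0.2464]
eef_rot: [-3.142, 0.0, 3.111]
force: [-3.2, 1.0, 4.0]
grip_width: 0.0005
```

```bash
python3 - <<'E'
from h import *
from station import ctrl
to(ctrl.get_obs(),-.065,.034,.247)
knob(ctrl,"k4")
E
```

```text
t 3.9 local [-0.0266  0.0335] z 0.2464 yawerr deg -0.03 F [-3.2  1.   4. ] w 0.0005224867183905281
tool shift [ 0.0384  0.0004 -0.0006]
top hidden
scene [367 211  19  24 312] knob local (z .24) -0.0004 0.0353
```

The knob is now at neutral. I'll back off, go round to its left side, and look again.

Emit:
send_rows:
  series:
    - [0,0,0,0.02,0,0,-1]
    - [0,0,0,0.04,0,0,-1]
    - [0,0,0,0.04,0.025,0,-1]
    - [0,0,0,0.04,0.053,0,-1]
    - [0,0,0,0.03,0.053,0,-1]
    - [0,0,0,0,0.053,0,-1]
    - [0,0,0,-0.026,0.053,0,-1]
    - [0,0,0,-0.026,0.053,0,-1]

```text
time_s: 4.8
ee_pos: [0.5641, 0.1346, 0.2454]
eef_rot: [-3.141, -0.0, 3.11]
force: [-0.7, -0.3, -0.0]
grip_width: 0.0004
```

```bash
python3 - <<'E'
from h import *
from station import ctrl
to(ctrl.get_obs(),0,.068,.247)
knob(ctrl,"k5")
E
```

```text
t 4.8 local [0.0013 0.0856] z 0.2454 yawerr deg -0.08 F [-0.7 -0.3 -0. ] w 0.00036518856094421275
tool shift [ 0.0013 -0.0176 -0.0016]
top hidden
scene [368 212  18  23 301] knob local (z .24) -0.0 0.0355
```

View pics/k5.png

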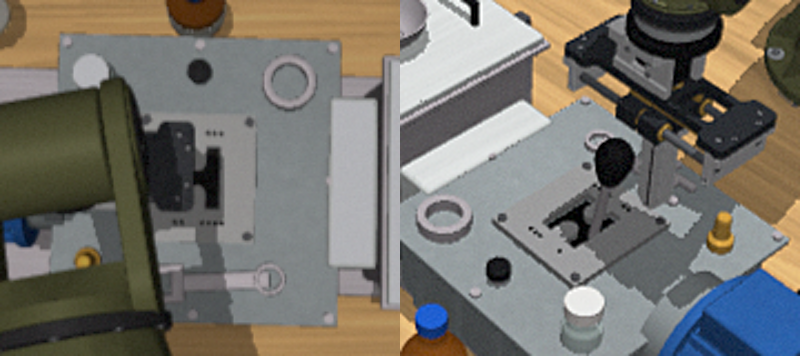

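The knob is still in neutral, with the finger to its left. I'll push right.

Emit:
send_rows:
  series:
    - [0,0,0,0.001,-0.015,0,-1]
    - [0,0,0,0.001,-0.025,0,-1]
    - [0,0,0,0.001,-0.035,0,-1]
    - [0,0,0,0.001,-0.045,0,-1]
    - [0,0,0,0.001,-0.055,0,-1]
    - [0,0,0,0.001,-0.065,0,-1]
    - [0,0,0,0.001,-0.073,0,-1]
    - [0,0,0,0.001,-0.073,0,-1]

```text
time_s: 5.7
ee_pos: [0.5587, 0.0615, 0.2463]
eef_rot: [-3.141, -0.0, 3.11]
force: [-0.0, 0.6, -0.2]
grip_width: 0.0006
```

```bash
python3 - <<'E'
from h import *
from station import ctrl
to(ctrl.get_obs(),0,-.003,.247)
knob(ctrl,"k6")
E
```

```text
t 5.7 local [-0.0019  0.0123] z 0.2463 yawerr deg -0.09 F [-0.   0.6 -0.2] w 0.0006181911946703927
tool shift [-0.0019 -0.0153 -0.0007]
top hidden
scene [350 198  13  23 238] knob local (z .24) 0.0014 -0.0198
```

View pics/k6.png

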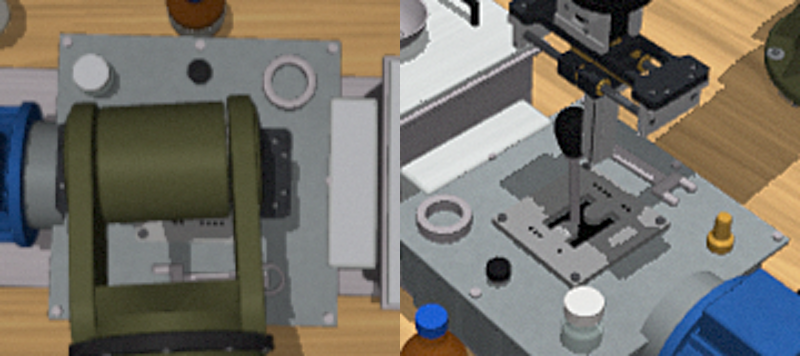

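The lever has passed between the tongues and is going right. I'll push the last 17 mm.

Emit:
send_rows:
  series:
    - [0,0,0,0,-0.005,0,-1]
    - [0,0,0,0,-0.01,0,-1]
    - [0,0,0,0,-0.014,0,-1]
    - [0,0,0,0,-0.017,0,-1]
    - [0,0,0,0,-0.017,0,-1]

```text
time_s: 6.3
ee_pos: [0.5582, 0.0452, 0.2464]
eef_rot: [-3.141, -0.0, 3.111]
force: [0.7, -0.5, -0.2]
grip_width: 0.0004
```

```bash
python3 - <<'E'
from h import *
from station import ctrl
to(ctrl.get_obs(),-.065,.03,.247)
knob(ctrl,"k7")
E
```

```text
t 6.3 local [-0.0019 -0.0039] z 0.2464 yawerr deg -0.06 F [ 0.7 -0.5 -0.2] w 0.0004238168942502645
tool shift [ 0.0632  0.0339 -0.0006]
top hidden
scene [344 195  13  24 228] knob local (z .24) 0.0033 -0.0342
```

View pics/k7.png

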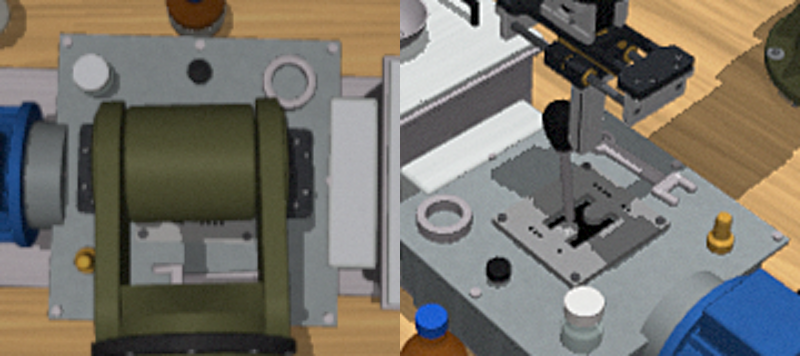

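The knob is at about −34 mm, which is the right slot. I'll move round to behind it.

Emit:
send_rows:
  series:
    - [0,0,0,0,0.012,0,-1]
    - [0,0,0,0.005,0.025,0,-1]
    - [0,0,0,0.035,0.025,0,-1]
    - [0,0,0,0.063,0.025,0,-1]
    - [0,0,0,0.063,0.01,0,-1]
    - [0,0,0,0.063,-0.03,0,-1]
    - [0,0,0,0.063,-0.03,0,-1]

```text
time_s: 7.1
ee_pos: [0.4944, 0.0154, 0.2467]
eef_rot: [-3.141, 0.001, 3.109]
force: [-0.2, 0.0, 0.5]
grip_width: 0.0005
```

```bash
python3 - <<'E'
from h import *
from station import ctrl
to(ctrl.get_obs(),.024,-.034,.247)
knob(ctrl,"k8")
E
```

```text
t 7.1 local [-0.0647 -0.0357] z 0.2467 yawerr deg -0.13 F [-0.2  0.   0.5] w 0.00046454934188896535
tool shift [-0.0887  0.0019 -0.0002]
top [316 251  18  17 250] knob local (z .24) -0.0008 -0.034
scene [344 195  18  24 315] knob local (z .24) 0.0006 -0.0315
```

View pics/k8.png

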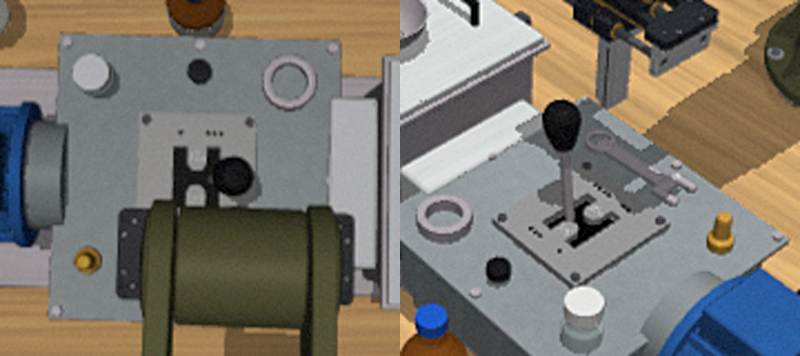

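The top view shows the knob at (−0.001, −0.034), in neutral on the right, with the finger behind it. Now I'll push forward into third.

Emit:
send_rows:
  series:
    - [0,0,0,-0.03,0.001,0,-1]
    - [0,0,0,-0.04,0.001,0,-1]
    - [0,0,0,-0.05,0.001,0,-1]
    - [0,0,0,-0.06,0.001,0,-1]
    - [0,0,0,-0.068,0.001,0,-1]
    - [0,0,0,-0.076,0.001,0,-1]
    - [0,0,0,-0.082,0.001,0,-1]
    - [0,0,0,-0.084,0.001,0,-1]

```text
time_s: 8.0
ee_pos: [0.5786, 0.0159, 0.246]
eef_rot: [-3.141, -0.001, 3.111]
force: [-3.4, -0.1, -2.0]
grip_width: 0.0005
```

Emit:
send_rows:
  series:
    - [0,0,0,-0.002,0,0,-1]
    - [0,0,0,-0.004,0,0,-1]
    - [0,0,0,-0.004,0,0,-1]

```text
time_s: 8.3
ee_pos: [0.5824, 0.0158, 0.2464]
eef_rot: [-3.141, -0.0, 3.111]
force: [-2.6, -1.3, -3.0]
grip_width: 0.0008
```

```bash
python3 - <<'E'
from h import *
from station import ctrl
to(ctrl.get_obs(),.024,-.034,.247)
knob(ctrl,"k9")
E
```

```text
t 8.3 local [ 0.0232 -0.0326] z 0.2464 yawerr deg -0.04 F [-2.6 -1.3 -3. ] w 0.00077083211621175
tool shift [-0.0008 -0.0014 -0.0006]
top hidden
scene [326 208  18  22 306] knob local (z .24) 0.053 -0.0272
```

Force is still only about 3 N, so I'll press on gently until the stop shows as a force rise.

Emit:
send_rows:
  series:
    - [0,0,0,-0.001,0,0,-1]
    - [0,0,0,-0.002,0,0,-1]
    - [0,0,0,-0.002,0,0,-1]

```text
time_s: 8.7
ee_pos: [0.5843, 0.0159, 0.2464]
eef_rot: [-3.142, -0.0, 3.111]
force: [-2.7, -0.1, -2.1]
grip_width: 0.0005
```

Emit:
send_rows:
  series:
    - [0,0,0,-0.001,0,0,-1]
    - [0,0,0,-0.002,0,0,-1]
    - [0,0,0,-0.002,0,0,-1]

```text
time_s: 9.0
ee_pos: [0.586, 0.0158, 0.2462]
eef_rot: [-3.142, -0.001, 3.111]
force: [-6.6, -1.4, -2.4]
grip_width: 0.0001
```

Force is rising and the tool is lagging, so the stop has been reached. One more small step will confirm it.

Emit:
send_rows:
  series:
    - [0,0,0,-0.001,0,0,-1]
    - [0,0,0,-0.001,0,0,-1]

```text
time_s: 9.2
ee_pos: [0.5868, 0.0158, 0.2461]
eef_rot: [-3.142, -0.002, 3.111]
force: [-8.7, -0.5, -2.4]
grip_width: 0.0003
```

Emit:
send_rows:
  series:
    - [0,0,0,-0.002,0,0,-1]
    - [0,0,0,-0.002,0,0,-1]

```text
time_s: 9.4
ee_pos: [0.5884, 0.0158, 0.2458]
eef_rot: [3.142, -0.004, 3.111]
force: [-12.0, -0.2, -4.0]
grip_width: 0.0006
```

Force is now 12 N and the tool is starting to tilt, so the lever is firmly at the stop. I'll back straight out and then lift.

Emit:
send_rows:
  series:
    - [0,0,0,0.01,0,0,-1]
    - [0,0,0,0.04,0,0,-1]
    - [0,0,0,0.08,0,0,-1]
    - [0,0,0,0.11,0,-0.02,-1]
    - [0,0,0,0.13,0,-0.06,-1]
    - [0,0,0,0.16,0,-0.09,-1]
    - [0,0,0,0.2,0,-0.1,-1]
    - [0,0,0,0.2,0,-0.1,-1]

```text
time_s: 10.2
ee_pos: [0.3877, 0.0221, 0.3497]
eef_rot: [3.141, 0.008, 3.111]
force: [0.6, -0.3, -0.1]
grip_width: 0.0002
```

```bash
python3 - <<'E'
from h import *
from station import ctrl
state(ctrl.get_obs())
knob(ctrl,"k10")
c=ctrl.camera("top"); t=load("top0")
d=cv2.absdiff(c["pixels"],t["pixels"]).max(-1)[150:330,150:500]
cv2.imwrite("pics/diff.png",np.hstack([cv2.cvtColor(np.uint8(np.minimum(255,d*3.)),cv2.COLOR_GRAY2BGR),c["pixels"][150:330,150:500,::-1]]))
E
```

```text
t 10.2 local [-0.1716 -0.0322] z 0.3497 yawerr deg -0.01 F [ 0.6 -0.3 -0.1] w 0.00023248715788575137
top [316 224  18  18 251] knob local (z .24) 0.0503 -0.033
scene [325 208  18  23 293] knob local (z .24) 0.0549 -0.0271
```

View pics/k10.png

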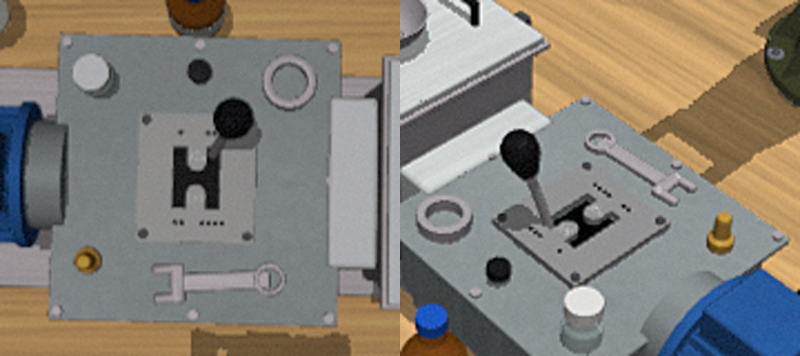

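View pics/diff.png

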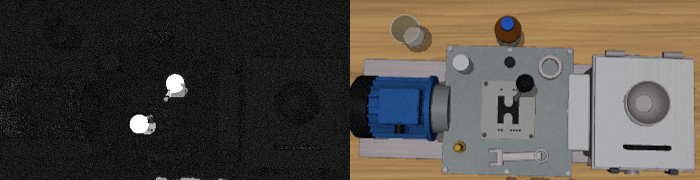

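The knob is at (+0.050, −0.033), home in third. The difference image shows only the lever and the arm's shadow changed, and the hand is clear.

```bash
python3 - <<'E'
from station import ctrl
print(ctrl.hand_in())
E
```

```text
the job is handed in; nothing more can be done
None
```

I moved the lever from second to third by pushing only, and handed the job in. `hand_in()` reports no verdict. With the closed fingertips I pushed it forward to neutral, went round and pushed it right, then pushed it forward until the force rose to about 12 N at the stop. The hand then backed out and lifted clear at about 10 s on the robot's clock.

- **Lever:** The last top view puts the knob 50 mm forward and 33 mm right of the gate centre, about 0.236 rad forward and 0.157 rad across. The scene view gave 55 and 27 mm. It assumed a knob height of 240 mm, but the tilted knob sits lower, so I trusted the top view. Both put the lever in third.
- **Loose things:** The before/after difference of the top view over the machine and the things around it shows only the knob, its shadow and the arm's shadow changed.
- **Hand:** The last force reading was under 1 N with the hand clear of everything.

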